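Tighten a digestion vessel in the capping station

ROBOT

A 6-joint arm with a two-finger parallel gripper is mounted at the origin on the work surface. World frame = base frame: x ahead of the robot, y to its left, z up, the work surface at z = 0. Lengths are in m, angles in rad, forces in N, time in s.
With the tool pointing down it reaches from about 0.3 to 0.775 m from the base axis. Payload 14.6 kg.
Tool frame: the origin (TCP) lies at the very end of the fingers, on their centre line; the grasp point (between the pads) lies 19 mm behind it; z points along the fingers, y is the line along which they close (so a half turn about z gives the same grasp; the last joint's range is limited). The gripper opens to 94 mm and grips with 3 to 60 N. Pads are 16 mm wide; open, the fingers measure 119 mm over their backs; the gripper's body (75 mm by 177 mm) begins 78 mm behind the grasp point.
Start: joints at [1.064, 0.3, 1.521, -0, 1.321, -0.067], TCP at [0.234, 0.498, 0.174] pointing down, gripper open.
Joint ranges: [-3.03, 3.03], [-0.79, 2.21], [0.23, 2.52], [-1.04, 4.18], [0, 3.07], [-2.55, 2.55]. Speed limits (rad/s): [2.22, 2.22, 2.57, 3.14, 3.14, 3.14].

INTERFACE

Orientations are given as [roll, pitch, yaw] about the fixed x, y, z axes, in that order (R = Rz(yaw) Ry(pitch) Rx(roll)).
In Python, from station import ctrl gives the robot as it stands.
- The arm moves only by the tool move_arm, never from a script. Its argument "increments" is a list of rows, each a list of 7 numbers: the opening, from 0 (shut) to 1 (fully open), then the shift along the tool's x, y, z in units of 50 mm (1.0 is 50 mm), then the turn, a rotation vector about the tool's x, y, z in rad. In form: [[claw, tx, ty, tz, rx, ry, rz], ...]. A call has 1 to 20 rows; each row shifts and turns the commanded pose from where the row before left it, along the tool's axes as they then stand; what a row does not reach is not made up. A row lasts 1/10 s, in which the tool goes at most 50 mm and 8.59 degrees, less where a joint would pass 70% of its speed; a pose out of reach is approached as far as the arm can. A call is refused whole if a number of a shift passes 1 or a number of a turn 0.15, either way. A call with a gripper value outside its range is refused whole. The fingers move at their own pace and stop on an object; "force" is the grip in N (left out, the last holds). Time passes only in rows, so rows that do not move let the fingers close. It gives the time, the measured TCP pose, the force, the opening and the grip force at its end, in the units of the state.
- ctrl.get_obs(): the state, without advancing time (a new reading comes with each control period).
- ctrl.camera(name): name is "scene" or "side" or "wrist"; returns a dict with "color" (420x560x3 uint8, blue, green, red), "K" (3x3 intrinsics, pixels), "distortion" ([k1, k2, p1, p2, k3] as OpenCV has them; the pictures are not rectified), "pose" (4x4, takes a point from camera to world coordinates); the wrist camera has in their place "tool_from_camera" (4x4, takes a point from camera to tool coordinates, whose origin is the TCP and whose axes are the flange's). Camera axes: x right, y down, z forward; pixel columns grow to the right and rows downward; lengths in m; the calibration is good to about 2 mm. A picture is of the moment at which its call begins: read the wrist's pose just before it. There is no depth.
- ctrl.hand_in(): hands the job in; it is judged then, once.
Trained networks look in a picture, given as the dict that the camera call returned (one of the last four; its "shot" number tells which), for a name from the list of things; names that differ only in an ending like _2 or _b are one class to them, and where a whole thing is asked for, a point or a joint stands for the part that bears it (a point fixed in the world has none). Each returns a list of dicts, best first, with "conf" (0 to 1); they miss things now and then, are a little off and sometimes report something else, mostly with a low value. They report only what shows in the picture. A call takes as long as a camera call. They do not tell look-alikes from the thing itself.
- ctrl.cut_out(name, picture): "mask" (420x560 bool, what is visible of it) and "centre" ([row, column] in pixels, amid what is visible of it).
The state is a dict: "time_s": time; "qpos": joint angles; "joint_vel": joint speeds; "tau": joint torques, N m; "ee_pos": TCP position; "eef_rot": TCP orientation; "force": force on the tool from outside, world axes, zero at the start; "moment": the same for the moment, N m; "grip_width": finger opening in m; "grip_force": force on a finger pad.
Only numpy, scipy, OpenCV 4.12 (cv2) and the standard library are available. Lean on these libraries where they do the work, as an engineer would, in place of code of your own. Each camera call takes 0.05 s, during which the arm holds its last target. There are 200 camera calls.

TASK

Put the square-footed digestion vessel down into the square well of the capping station, which keeps it from spinning, and only then turn its winged cap clockwise until it is tight, wings in line with the vessel's two ears. Leave it standing upright in the well and let go; leave the shorter round-footed vessel where it is.

Things in the scene. Friction and masses are not known exactly. Their poses are not given: they have to be found in the camera images.
- vessel: Upright vessel, loose, 0.28 kg, 118 mm tall with cap. White: square foot 44x44 mm, 24 high, sides along its x, y; round body 38 mm across; shoulder 50 mm across at 66-74 mm height with two ears 10 mm wide to 37 mm from the axis along +x and -x. Grey cap: disc 48 mm across at 74-84 mm, on it a bar (the wings) 56 long, 16 thick, 84-118 mm high: grip it from above. Origin: underside centre, z up.
- cap (a joint): Cap's turn on the vessel, rad: 0 loose, growing clockwise seen from above, firm stop at 1.1 (tight); starts at 0-0.25. From above the cap's bar lies (1.1 - value) rad counterclockwise from the vessel's x axis: at 1.1 in line with the ears. Stiff, 0.16 N m: it keeps its place while the vessel is carried by the bar; on the open bench the vessel just spins along.
- well (a point): Capping station fixed to the bench: plate 150x130x8 mm with a dark steel square well. Point: centre of the well's floor, 8 mm above the bench; x, y along its sides. Well 52x52 mm inside, straight to 24 mm above the floor, then flared at 45 degrees to 72 mm; rim 34 mm above the floor. The foot fits in any quarter turn, 4 mm spare a side, and twists up to 11 degrees before the walls hold it.
- round_vessel: Bystander, loose: shorter vessel, 94 mm tall, the same winged grey cap, but a round foot 44 mm across and no ears. Origin: centre of its underside. Must not be moved.
There are look-alikes about, which are no part of the job. What is meant by the part that bears well is not brown or green, and is the smaller of those in its own colour.

How it is judged:
On the way, in this order (a step that is already met when the one before it is completed fails the run):
1. the vessel's foot stands on the floor of the well, with the cap not yet tight (horizontal distance between vessel and well below 0.01 m and z of vessel in the frame of well below 0.006 m and angle between vessel's own z axis and vertical below 0.15 rad), for 0.1 s.
2. the cap is turned tight while the vessel stands in the well (all of step 1 and value of joint cap above 0.92 rad), for 0.2 s.
At the end, for the whole second after the job is handed in: The square-footed vessel stands at rest in the well: its origin within 10 mm of the well's centre sideways and less than 6 mm above the well's floor, leaning less than 0.15 rad; the cap has been turned past 0.92 rad (of 1.1) and is released (all of step 2 and linear speed of vessel below 0.02 m/s); the robot touches nothing.
It fails at once if the round-footed vessel is moved by more than 20 mm (distance of round_vessel from where it was at the start of the episode above 0.02 m).
It also fails if it takes over 40 s, if anything falls off the work surface, if the arm or the gripper's body presses on something with over 40 N, if the wrist force passes 120 N, or if a joint passes its speed limit or range.

## Working session

There is one attempt and no reset: what is moved stays moved. The work goes in short steps, Python scripts to look and compute and a tool call to move; the robot and the scene stay as the last step left them, time stands still between calls to the robot, and variables do not carry over. Pictures are saved under pics/ and viewed, at most 10 in all, crops included, and the job is handed in when it is done.

Besides the shell and the picture viewer there is one more tool, called after "Emit:" by a JSON object that holds its "fn" and its "kwargs". move_arm: Moves the arm, as the interface text tells. Its arguments: {"type":"object","properties":{"increments":{"type":"array","items":{"type":"array","items":{"type":"number"}}},"force":{"type":"number"}},"required":["increments"]}

```bash
mkdir -p pics; ls; cat > h.py <<'E'
import numpy as np,cv2
from station import ctrl
def ray(p,uv):
    n=cv2.undistortPoints(np.array([[uv]],float),np.array(p["K"]),np.array(p["distortion"]))[0,0]
    T=np.array(p["pose"]);d=T[:3,:3]@np.array([n[0],n[1],1]);return T[:3,3],d
def at(p,uv,z):
    o,d=ray(p,uv);return o+d*(z-o[2])/d[2]
def proj(p,P):
    T=np.linalg.inv(np.array(p["pose"]));r=cv2.Rodrigues(T[:3,:3])[0]
    return cv2.projectPoints(np.array(P,float).reshape(-1,3),r,T[:3,3],np.array(p["K"]),np.array(p["distortion"]))[0][:,0]
E
python3 - <<'E'
from h import *
for n in("scene","side"):
    p=ctrl.camera(n);im=p["color"].copy()
    print(n,np.round(p["pose"],3).tolist())
    for nm in("vessel","cap","well","round_vessel"):
        for d in ctrl.cut_out(nm,p):
            r,c=d["centre"];print(nm,round(d["conf"],2),round(r),round(c),d["mask"].sum(),np.round(at(p,(c,r),0.05),3))
    cv2.imwrite(f"pics/{n}1.png",im)
print(ctrl.get_obs()["time_s"])
E
```

```text
pics
scene [[-0.458, 0.479, -0.749, 1.399], [0.889, 0.227, -0.398, 0.395], [-0.021, -0.848, -0.53, 0.666], [0.0, 0.0, 0.0, 1.0]]
vessel 0.68 190 207 704 [ 0.514 -0.297  0.05 ]
cap 0.6 175 206 244 [ 0.443 -0.35   0.05 ]
well 0.7 266 359 2600 [0.648 0.183 0.05 ]
well 0.6 207 418 3219 [0.36  0.241 0.05 ]
well 0.6 328 302 4015 [0.862 0.15  0.05 ]
well 0.6 194 314 2573 [ 0.41  -0.026  0.05 ]
round_vessel 0.74 216 276 596 [ 0.551 -0.067  0.05 ]
side [[0.917, -0.268, 0.295, 0.161], [-0.399, -0.595, 0.698, -0.923], [-0.012, -0.757, -0.653, 0.916], [0.0, 0.0, 0.0, 1.0]]
vessel 0.64 291 316 836 [ 0.503 -0.296  0.05 ]
well 0.95 185 275 1386 [0.57 0.11 0.05]
well 0.79 172 345 1209 [0.789 0.082 0.05 ]
well 0.65 196 171 3012 [0.276 0.185 0.05 ]
well 0.56 262 220 4140 [ 0.326 -0.119  0.05 ]
round_vessel 0.67 222 293 562 [ 0.552 -0.059  0.05 ]
0.5
```

View pics/scene1.png

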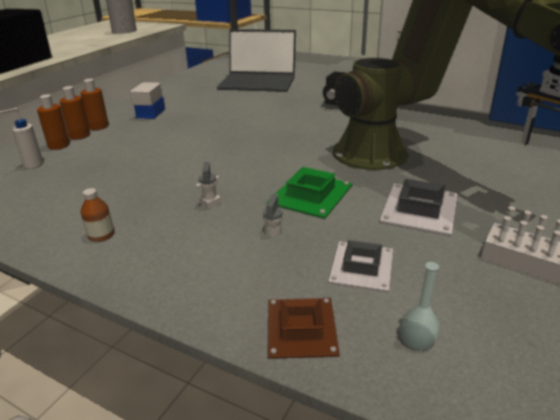

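View pics/side1.png

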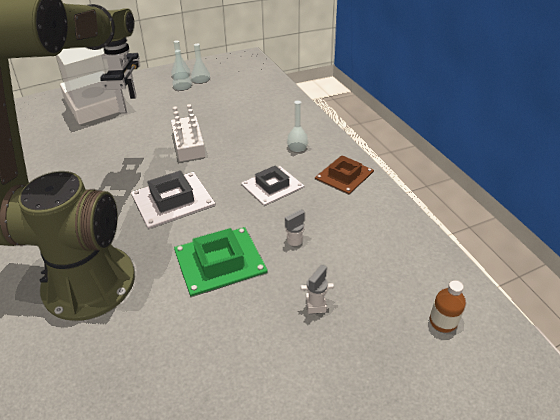

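Scene: white vessel with grey winged cap at (208,187), and the round one at (273,216). There are two dark wells on white plates, the smaller at (362,258) and the larger at (421,200), plus green and brown decoys. The target is the smaller one at (362,258), which is at (270,182) in the side picture.

```bash
python3 - <<'E'
from h import *
a=ctrl.camera("scene");b=ctrl.camera("side")
def tri(u,v):
    o1,d1=ray(a,u);o2,d2=ray(b,v);d1/=np.linalg.norm(d1);d2/=np.linalg.norm(d2)
    s=np.linalg.lstsq(np.c_[d1,-d2],o2-o1,rcond=None)[0];p,q=o1+s[0]*d1,o2+s[1]*d2
    return np.round((p+q)/2,3),round(np.linalg.norm(p-q),4)
print("well",tri((359,266),(275,185)),tri((362,258),(271,181)))
print("vessel",tri((207,190),(316,291)));print("round",tri((276,216),(293,222)))
s=ctrl.get_obs();print(s["eef_rot"],s["ee_pos"],s["force"]);print(np.round(ctrl.camera("wrist")["tool_from_camera"],3))
E
```

```text
well (array([0.593, 0.166, 0.003]), np.float64(0.0008)) (array([0.581, 0.169, 0.019]), np.float64(0.0009))
vessel (array([ 0.507, -0.298,  0.047]), np.float64(0.0082))
round (array([ 0.552, -0.063,  0.052]), np.float64(0.0038))
[3.14152045e+00 3.44822650e-07 2.70178220e+00] [0.23417839 0.49766556 0.17447299] [0.53922574 0.20415865 0.07299127]
[[ 0.001 -0.961 -0.277  0.081]
 [ 1.     0.     0.002  0.001]
 [-0.001 -0.277  0.961 -0.211]
 [ 0.     0.     0.     1.   ]]
```

Emit:
{"fn": "move_arm", "kwargs": {"increments": [[1, 0, 0, -0.7, 0, 0, 0], [1, -0.6, -0.2, -0.7, 0, 0, 0], [1, -0.65, -0.21, -0.6, 0, 0, 0], [1, -0.65, -0.21, 0, 0, 0, 0], [1, -0.65, -0.21, 0, 0, 0, 0], [1, -0.65, -0.21, 0, 0, 0, 0], [1, -0.65, -0.21, 0, 0, 0, 0], [1, -0.65, -0.21, 0, 0, 0, 0], [1, -0.65, -0.21, 0, 0, 0, 0], [1, -0.65, -0.21, 0, 0, 0, 0], [1, -0.65, -0.21, 0, 0, 0, 0], [1, -0.65, -0.21, 0, 0, 0, 0], [1, -0.65, -0.21, 0, 0, 0, 0], [1, -0.65, -0.21, 0, 0, 0, 0], [1, -0.65, -0.21, 0, 0, 0, 0], [1, -0.2, -0.1, 0, 0, 0, 0]]}}

```text
time_s: 2.25
ee_pos: [0.5896, 0.1615, 0.2737]
eef_rot: [-3.141, -0.001, 2.7]
force: [0.1, -0.1, -0.3]
grip_width: 0.0938
grip_force: 0.0
```

```bash
cat >> h.py <<'E'
from scipy.spatial.transform import Rotation as Ro
def wrist():
    s=ctrl.get_obs();p=ctrl.camera("wrist");T=np.eye(4);T[:3,:3]=Ro.from_euler("xyz",s["eef_rot"]).as_matrix();T[:3,3]=s["ee_pos"]
    p["pose"]=T@np.array(p["tool_from_camera"]);return p,s
E
python3 - <<'E'
from h import *
import pickle
p,s=wrist();cv2.imwrite("pics/w1.png",p["color"]);pickle.dump(p,open("w1.pkl","wb"))
for d in ctrl.cut_out("well",p):
    r,c=d["centre"];print(d["conf"],r,c,at(p,(c,r),0.02))
E
```

```text
0.98 12.9 217.8 [0.38252181 0.17542124 0.02      ]
0.88 163.4 287.1 [0.58046331 0.1733719  0.02      ]
0.56 309.3 324.6 [0.79864421 0.13225736 0.02      ]
```

View pics/w1.png

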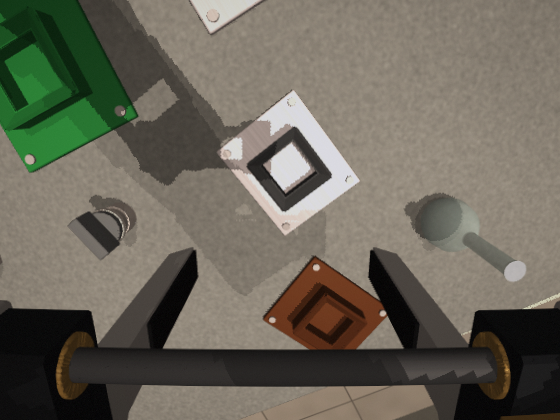

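The smaller white-plate well is at (289,165). Its plate corners are near (294,91), (358,182), (287,235) and (219,151). The round vessel is at (95,232).

```bash
python3 - <<'E'
from h import *
import pickle
p=pickle.load(open("w1.pkl","rb"))
g=cv2.cvtColor(p["color"],cv2.COLOR_BGR2GRAY)
# plate
P=[at(p,u,0.008) for u in [(294,91),(358,182),(287,235),(219,151)]]
for i in range(4):
    d=P[(i+1)%4]-P[i];print(np.round(P[i],4),round(np.linalg.norm(d),4),round(np.arctan2(d[1],d[0])%(np.pi/2),3))
print("plate centre",np.mean(P,0))
m=((g<60)).astype(np.uint8);m[:100]=0;m[240:]=0;m[:,:225]=0;m[:,350:]=0
m=cv2.morphologyEx(m,cv2.MORPH_OPEN,np.ones((3,3)))
cs=cv2.findContours(m,cv2.RETR_EXTERNAL,cv2.CHAIN_APPROX_NONE)[0];c=max(cs,key=cv2.contourArea)
print(len(cs),cv2.contourArea(c))
r=cv2.boxPoints(cv2.minAreaRect(c));print(r)
# inner floor: bright in dark ring
w=((g>110)).astype(np.uint8);n,l,st,ce=cv2.connectedComponentsWithStats(w)
for i in range(1,n):
    if abs(ce[i][0]-291)<15 and abs(ce[i][1]-165)<15: print("inner",st[i],ce[i])
for z in(0.008,.042):
    Q=[at(p,u,z) for u in r];print(z,np.mean(Q,0),[ (round(np.linalg.norm(Q[i]-Q[i-1]),4),round(np.arctan2(*(Q[i]-Q[i-1])[1::-1])%(np.pi/2),3)) for i in range(4)])
E
```

```text
[0.5021 0.2199 0.008 ] 0.1467 0.2
[0.6459 0.2491 0.008 ] 0.1225 0.229
[0.6737 0.1297 0.008 ] 0.1485 0.213
[0.5286 0.0983 0.008 ] 0.1245 0.214
plate centre [0.58759339 0.17424314 0.008     ]
1 1459.5
[[244.87999 163.83997]
 [294.31998 126.75998]
 [331.27997 176.03998]
 [281.84    213.11996]]
inner [ 264  142   50   51 1378] [288.51814224 167.0137881 ]
0.008 [0.59146294 0.16985195 0.008     ] [(np.float64(0.0844), np.float64(0.183)), (np.float64(0.0815), np.float64(0.194)), (np.float64(0.0821), np.float64(0.219)), (np.float64(0.0846), np.float64(0.222))]
0.042 [0.58611389 0.17178223 0.042     ] [(np.float64(0.0784), np.float64(0.183)), (np.float64(0.0757), np.float64(0.194)), (np.float64(0.0763), np.float64(0.219)), (np.float64(0.0785), np.float64(0.222))]
```

Emit:
{"fn": "move_arm", "kwargs": {"increments": [[1, -0.19, -0.69, 0, 0, 0, 0], [1, -0.19, -0.69, 0, 0, 0, 0], [1, -0.19, -0.69, 0, 0, 0, 0], [1, -0.19, -0.69, 0, 0, 0, 0], [1, -0.19, -0.69, 0, 0, 0, 0], [1, -0.19, -0.69, 0, 0, 0, 0], [1, -0.19, -0.69, 0, 0, 0, 0], [1, -0.19, -0.69, 0, 0, 0, 0], [1, -0.19, -0.69, 0, 0, 0, 0], [1, -0.19, -0.69, 0, 0, 0, 0], [1, -0.19, -0.69, 0, 0, 0, 0], [1, -0.19, -0.69, 0, 0, 0, 0], [1, -0.1, -0.69, 0, 0, 0, 0], [1, 0, 0, 0, 0, 0, 0]]}}

```text
time_s: 3.75
ee_pos: [0.5039, -0.2944, 0.2743]
eef_rot: [-3.141, -0.0, 2.7]
force: [-0.9, 0.2, -0.5]
grip_width: 0.0938
grip_force: 0.0
```

```bash
python3 - <<'E'
from h import *
import pickle
p,s=wrist();pickle.dump(p,open("w2.pkl","wb"))
for nm in("cap","vessel"):
  for d in ctrl.cut_out(nm,p):
    r,c=d["centre"];print(nm,d["conf"],r,c,d["mask"].sum(),at(p,(c,r),0.1))
r=int(min(max(r,100),320));c=int(min(max(c,130),430))
cv2.imwrite("pics/w2.png",cv2.resize(p["color"][r-100:r+100,c-130:c+130],None,fx=3,fy=3,interpolation=cv2.INTER_CUBIC));print(r,c)
E
```

```text
cap 0.56 185.1 278.4 1635 [ 0.50142413 -0.29722779  0.1       ]
185 278
```

View pics/w2.png

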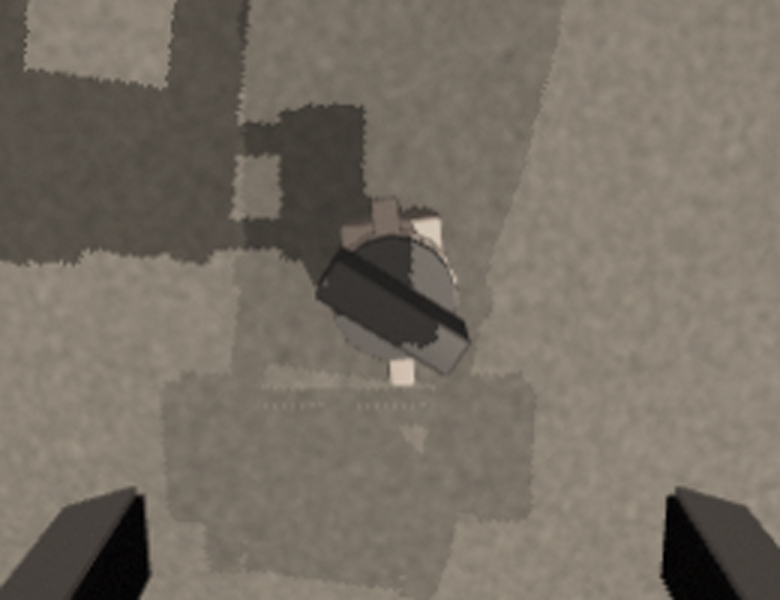

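Crop (3x, offset (148,85)): the bar's top corners are about (336,262), (318,297), (446,374) and (469,342). The ears end at (386,198) and (402,385). The bar is about 60° counterclockwise of the ear line, so the cap is nearly loose.

```bash
python3 - <<'E'
from h import *
import pickle
p=pickle.load(open("w2.pkl","rb"));f=lambda u:(u[0]/3+148-.33,u[1]/3+85-.33)
B=[at(p,f(u),.118) for u in [(336,262),(318,297),(446,374),(469,342)]]
print(np.round(B,4).tolist(),np.mean(B,0))
for i in range(4):
    d=B[(i+1)%4]-B[i];print(round(np.linalg.norm(d),4),round(np.arctan2(d[1],d[0]),3))
E=[at(p,f(u),.074) for u in [(386,198),(402,385)]];d=E[0]-E[1]
print(E,np.mean(E,0),np.linalg.norm(d),np.arctan2(d[1],d[0]))
E
```

```text
[[0.4774, -0.307, 0.118], [0.4857, -0.3181, 0.118], [0.53, -0.2895, 0.118], [0.5228, -0.2773, 0.118]] [ 0.50397994 -0.29797659  0.118     ]
0.0139 -0.926
0.0527 0.574
0.0142 2.102
0.0543 -2.562
[array([ 0.46904944, -0.28472322,  0.074     ]), array([ 0.5385538 , -0.31088216,  0.074     ])] [ 0.50380162 -0.29780269  0.074     ] 0.07426403407183009 2.781626687424087
```

Emit:
{"fn": "move_arm", "kwargs": {"increments": [[1, 0, 0, 0, 0, 0, 0.15], [1, 0, 0, 0, 0, 0, 0.15], [1, 0, 0, 0, 0, 0, 0.15], [1, 0, 0, 0, 0, 0, 0.15], [1, 0, 0, 0, 0, 0, 0.15], [1, 0, 0, 0, 0, 0, 0.15], [1, 0, 0, 0, 0, 0, 0.15], [1, 0, 0, 0, 0, 0, 0.15], [1, 0, 0, 0, 0, 0, 0.15], [1, 0, 0, 0, 0, 0, 0.15], [1, 0, 0, 0, 0, 0, 0.15], [1, 0, 0, 0, 0, 0, 0.15], [1, 0, 0, 0, 0, 0, 0.15], [1, 0, 0, 0, 0, 0, 0.15], [1, 0, 0, 0, 0, 0, 0.025], [1, 0, 0, 0, 0, 0, 0]]}}

```text
time_s: 5.5
ee_pos: [0.5053, -0.2917, 0.2747]
eef_rot: [3.141, -0.0, 0.581]
force: [0.2, -0.2, 0.3]
grip_width: 0.0944
grip_force: 0.0
```

Emit:
{"fn": "move_arm", "kwargs": {"force": 40, "increments": [[1, -0.09, 0.09, 0.5, 0, 0, 0], [1, 0, 0, 0.6, 0, 0, 0], [1, 0, 0, 0.6, 0, 0, 0], [1, 0, 0, 0.6, 0, 0, 0], [1, 0, 0, 0.6, 0, 0, 0], [1, 0, 0, 0.5, 0, 0, 0], [1, 0, 0, 0.28, 0, 0, 0], [1, 0, 0, 0, 0, 0, 0], [0, 0, 0, 0, 0, 0, 0], [0, 0, 0, 0, 0, 0, 0], [0, 0, 0, 0, 0, 0, 0], [0, 0, 0, 0, 0, 0, 0], [0, 0, 0, 0, 0, 0, 0], [0, 0, 0, 0, 0, 0, 0], [0, 0, 0, 0, 0, 0, 0]]}}

```text
time_s: 7.0
ee_pos: [0.5036, -0.2991, 0.0905]
eef_rot: [3.142, 0.0, 0.577]
force: [0.3, -0.3, -0.7]
grip_width: 0.0414
grip_force: 0.0
```

Emit:
{"fn": "move_arm", "kwargs": {"increments": [[0, 0, 0, 0, 0, 0, 0], [0, 0, 0, 0, 0, 0, 0], [0, 0, 0, 0, 0, 0, 0], [0, 0, 0, 0, 0, 0, 0], [0, 0, 0, 0, 0, 0, 0], [0, 0, 0, 0, 0, 0, 0]]}}

```text
time_s: 7.6
ee_pos: [0.5036, -0.299, 0.0905]
eef_rot: [-3.142, -0.0, 0.577]
force: [0.4, 0.4, 0.5]
grip_width: 0.0005
grip_force: 0.0
```

```bash
python3 - <<'E'
from h import *
a=ctrl.camera("scene")["color"];b=ctrl.camera("side")["color"];
ims=[cv2.resize(i,(400,400),interpolation=cv2.INTER_CUBIC) for i in (a[110:250,140:280],b[190:330,250:390])]
cv2.imwrite("pics/c.png",np.hstack(ims))
E
```

```text
(no output)
```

View pics/c.png

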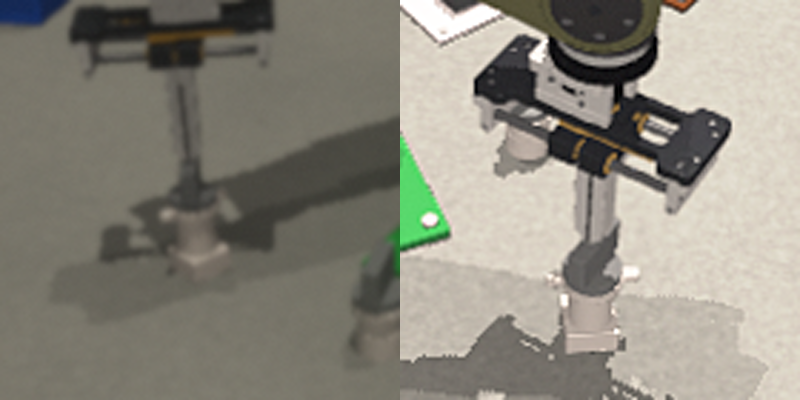

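The fingers shut with nothing between them: in both views the bar stands at or below the fingertips, scene crop (185,180) and side crop (590,245). I'll overlay the expected TCP and bar to see why.

```bash
python3 - <<'E'
from h import *
s=ctrl.get_obs();print(s["ee_pos"],s["grip_width"],s["qpos"])
a=ctrl.camera("scene");b=ctrl.camera("side");w,_=wrist()
c,sn=np.cos(.575),np.sin(.575)
P=[s["ee_pos"]]+[[.504+x*c-y*sn,-.298+x*sn+y*c,.118] for x,y in((28,8),(28,-8),(-28,-8),(-28,8)) for x,y in[(x/1000,y/1000)]]
out=[]
for p,(r,q) in((a,(140,170)),(b,(215,275)),(w,None or (60,180))):
    n=100 if p is not w else 200
    k=400//n
    im=cv2.resize(p["color"][r:r+n,q:q+n],(400,400),interpolation=cv2.INTER_CUBIC)
    for i,u in enumerate(proj(p,P)): cv2.circle(im,tuple(int(v) for v in ((u-[q,r]+.5)*k)),3,(0,0,255) if i==0 else (0,255,0),-1)
    out.append(im)
cv2.imwrite("pics/d.png",cv2.resize(np.hstack(out),(798,266*1)) if 0 else np.vstack([np.hstack(out[:2])]))
cv2.imwrite("pics/e.png",out[2])
E
```

```text
[ 0.50356027 -0.29907514  0.09044804] 0.0003588130899536303 [-5.98459069e-01  4.56915013e-01  1.50850221e+00 -2.34634009e-05
  1.17616652e+00  3.95556557e-01]
```

View pics/d.png

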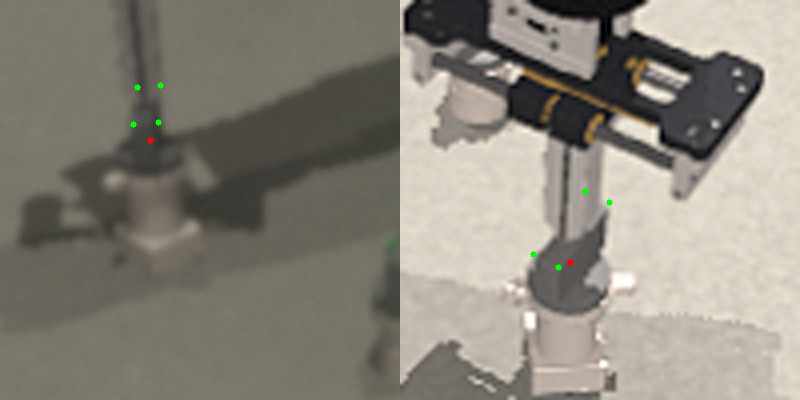

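```bash
python3 - <<'E'
from h import *
a=ctrl.camera("scene");b=ctrl.camera("side")
def tri(u,v):
    o1,d1=ray(a,u);o2,d2=ray(b,v);d1/=np.linalg.norm(d1);d2/=np.linalg.norm(d2)
    s=np.linalg.lstsq(np.c_[d1,-d2],o2-o1,rcond=None)[0];p,q=o1+s[0]*d1,o2+s[1]*d2
    return np.round((p+q)/2,4),round(np.linalg.norm(p-q),4)
# foot bottom front corners, from crop d.png: scene (155,272)/4+(170,140); side foot bottom left/right
print("side foot bottom L,R on z=0",at(b,(275+131/4,215+393/4),0),at(b,(275+205/4,215+390/4),0))
print("scene foot bottom corner",at(a,(170+158/4,140+272/4),0))
# predicted foot corners
c,sn=np.cos(-.36),np.sin(-.36)
F=[[.504+x*c-y*sn,-.298+x*sn+y*c,0] for x in(-.022,.022) for y in(-.022,.022)]
print("pred crop scene",np.round((proj(a,F)-[170,140])*4),"side",np.round((proj(b,F)-[275,215])*4))
# fingertip prediction when closed
E
```

```text
side foot bottom L,R on z=0 [ 4.75566917e-01 -3.13352120e-01 -1.11022302e-16] [ 0.51618969 -0.32934476  0.        ]
scene foot bottom corner [ 0.52533587 -0.28745868  0.        ]
pred crop scene [[171. 232.]
 [207. 255.]
 [119. 254.]
 [155. 278.]] side [[129. 390.]
 [123. 331.]
 [204. 386.]
 [196. 328.]]
```

View pics/e.png

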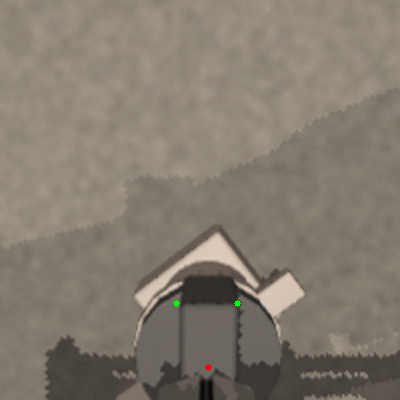

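The wrist crop shows the bar in its predicted place, with its corners at (182,303) and (237,303), and the shut fingers above it. So I'll check the fingertip position against the wrist camera from the first wrist picture.

```bash
python3 - <<'E'
from h import *
import pickle
p=pickle.load(open("w1.pkl","rb"));print(np.round(p["K"],1).tolist())
T=np.array(p["pose"])@np.linalg.inv(np.array(p["tool_from_camera"]))
for z in(0,-.019,-.03,-.04,-.05):
  print(z,np.round(proj(p,[(T@[x,y,z,1])[:3] for x in(-.008,.008) for y in(-.047,.047)])).tolist())
a=ctrl.camera("scene");b=ctrl.camera("side");s=ctrl.get_obs()
for z in(.09,.1,.11,.118,.125,.13): 
  q=[[s["ee_pos"][0],s["ee_pos"][1],z]];print(z,(proj(a,q)-[170,140])*4,(proj(b,q)-[275,215])*4+[400,0])
E
```

```text
[[358.1, 0.0, 282.7], [0.0, 358.1, 211.9], [0.0, 0.0, 1.0]]
0 [[207.0, 255.0], [355.0, 255.0], [206.0, 231.0], [357.0, 231.0]]
-0.019 [[201.0, 268.0], [361.0, 268.0], [199.0, 242.0], [363.0, 242.0]]
-0.03 [[197.0, 276.0], [366.0, 276.0], [195.0, 249.0], [368.0, 250.0]]
-0.04 [[192.0, 285.0], [370.0, 285.0], [190.0, 257.0], [372.0, 257.0]]
-0.05 [[188.0, 294.0], [374.0, 294.0], [185.0, 265.0], [377.0, 265.0]]
0.09 [[148.93906102 139.48228355]] [[568.49004415 261.25630631]]
0.1 [[147.43467117 126.28428198]] [[569.12947628 249.58637829]]
0.11 [[145.92027512 112.97819523]] [[569.77540605 237.76253454]]
0.118 [[144.7015188  102.25484129]] [[570.29687586 228.19090946]]
0.125 [[143.62980583  92.81424493]] [[570.75663903 219.73252564]]
0.13 [[142.86125727  86.03781361]] [[571.08704236 213.64274341]]
```

The fingers really end about 30 mm behind the reported TCP, in both the wrist and fixed views, so they shut just above the bar. I'll open and go about 28 mm lower.

Emit:
{"fn": "move_arm", "kwargs": {"force": 45, "increments": [[0.5, 0, 0, 0, 0, 0, 0], [0.5, 0, 0, 0, 0, 0, 0], [0.5, 0, 0, 0, 0, 0, 0], [0.5, 0, 0, 0, 0, 0, 0], [0.5, 0, 0, 0, 0, 0, 0], [0.5, 0, 0, 0, 0, 0, 0], [0.5, 0, 0, 0.2, 0, 0, 0], [0.5, 0, 0, 0.2, 0, 0, 0], [0.5, 0, 0, 0.16, 0, 0, 0], [0, 0, 0, 0, 0, 0, 0], [0, 0, 0, 0, 0, 0, 0], [0, 0, 0, 0, 0, 0, 0], [0, 0, 0, 0, 0, 0, 0], [0, 0, 0, 0, 0, 0, 0], [0, 0, 0, 0, 0, 0, 0]]}}

```text
time_s: 9.55
ee_pos: [0.5038, -0.2992, 0.0628]
eef_rot: [3.141, -0.0, 0.577]
force: [0.2, -0.6, 1.0]
grip_width: 0.016
grip_force: 45.0
```

Emit:
{"fn": "move_arm", "kwargs": {"increments": [[0, 0, 0, -0.3, 0, 0, 0], [0, 0, 0, -0.6, 0, 0, 0], [0, 0, 0, -0.7, 0, 0, -0.07], [0, 0, 0, -0.7, 0, 0, -0.1], [0, 0, 0, -0.5, 0, 0, -0.1], [0, 0, 0, 0, 0, 0, -0.1], [0, 0, 0, 0, 0, 0, -0.1], [0, 0, 0, 0, 0, 0, -0.1], [0, 0, 0, 0, 0, 0, 0]]}}

```text
time_s: 10.45
ee_pos: [0.5033, -0.2989, 0.2031]
eef_rot: [-3.141, -0.0, 1.148]
force: [0.1, -0.2, -3.0]
grip_width: 0.0159
grip_force: 45.0
```

Emit:
{"fn": "move_arm", "kwargs": {"increments": [[0, 0.45, -0.116, 0, 0, 0, 0], [0, 0.7, -0.176, 0, 0, 0, 0], [0, 0.7, -0.176, 0, 0, 0, 0], [0, 0.7, -0.176, 0, 0, 0, 0], [0, 0.7, -0.176, 0, 0, 0, 0], [0, 0.7, -0.176, 0, 0, 0, 0], [0, 0.7, -0.176, 0, 0, 0, 0], [0, 0.7, -0.176, 0, 0, 0, 0], [0, 0.7, -0.176, 0, 0, 0, 0], [0, 0.7, -0.176, 0, 0, 0, 0], [0, 0.7, -0.176, 0, 0, 0, 0], [0, 0.7, -0.176, 0, 0, 0, 0], [0, 0.7, -0.176, 0, 0, 0, 0], [0, 0.45, -0.116, 0, 0, 0, 0], [0, 0, 0, 0, 0, 0, 0], [0, 0, 0, 0, 0, 0, 0]]}}

```text
time_s: 12.05
ee_pos: [0.5878, 0.173, 0.2025]
eef_rot: [-3.141, 0.0, 1.145]
force: [-0.3, 0.4, -4.2]
grip_width: 0.0157
grip_force: 45.0
```

```bash
python3 - <<'E'
from h import *
a=ctrl.camera("scene");b=ctrl.camera("side");w,s=wrist();print(s["ee_pos"],s["eef_rot"])
cv2.imwrite("pics/f.png",np.hstack([cv2.resize(i,(400,400),interpolation=cv2.INTER_CUBIC) for i in(b["color"][100:220,210:330],w["color"][50:350,130:430])]))
E
```

```text
[0.58795981 0.17212423 0.20268123] [3.14157243e+00 1.87918476e-04 1.14473926e+00]
```

View pics/f.png

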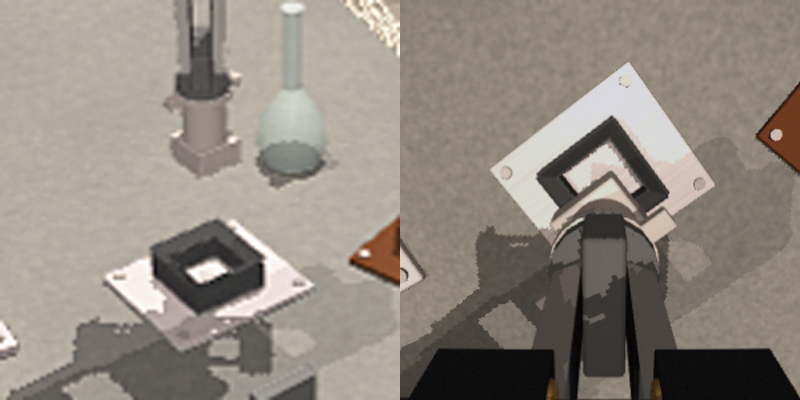

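The side crop shows the vessel above and behind the well at (208,265). In the wrist crop the foot edges are parallel to the well. Quick recheck of the well centre from this view.

```bash
python3 - <<'E'
from h import *
w,s=wrist();f=lambda u:((u[0]-400)*.75+130-.1,u[1]*.75+50-.1)
t,l,r=[at(w,f(u),.042) for u in((612,117),(537,179),(668,192))]
print("rim",(l+r)/2,[np.linalg.norm(t-x) for x in(l,r)],[np.arctan2(*(t-x)[1::-1])%(np.pi/2) for x in(l,r)])
t,l,r=[at(w,f(u),.008) for u in((629,63),(490,167),(713,184))]
print("plate",(l+r)/2,[np.linalg.norm(t-x) for x in(l,r)],[np.arctan2(*(t-x)[1::-1])%(np.pi/2) for x in(l,r)])
# foot: pred centre at TCP; foot top corner seen (614,178), ear end (660,213)
o=at(w,f((614,178)),.136+.024+.005);print("foot corner rel TCP",o[:2]-np.array(s["ee_pos"])[:2],np.linalg.norm(o[:2]-np.array(s["ee_pos"])[:2]))
E
```

```text
rim [0.58687889 0.17263952 0.042     ] [np.float64(0.07646882980773853), np.float64(0.07413173574714196)] [np.float64(0.2593961923278364), np.float64(0.2271118741015239)]
plate [0.58681256 0.17424555 0.008     ] [np.float64(0.14623802802756494), np.float64(0.12512151143359765)] [np.float64(0.2003614890140793), np.float64(0.21211114688990929)]
foot corner rel TCP [0.01739906 0.02628838] 0.03152469206994365
```

Emit:
{"fn": "move_arm", "kwargs": {"increments": [[0, -0.01, -0.02, 0.5, 0, 0, 0], [0, 0, 0, 0.5, 0, 0, 0], [0, 0, 0, 0.4, 0, 0, 0], [0, 0, 0, 0.3, 0, 0, 0], [0, 0, 0, 0.25, 0, 0, 0], [0, 0, 0, 0.2, 0, 0, 0], [0, 0, 0, 0.2, 0, 0, 0], [0, 0, 0, 0.15, 0, 0, 0], [0, 0, 0, 0.1, 0, 0, 0], [0, 0, 0, 0, 0, 0, 0]]}}

```text
time_s: 13.25
ee_pos: [0.5867, 0.1729, 0.0719]
eef_rot: [-3.141, 0.0, 1.147]
force: [-0.1, 0.1, -2.9]
grip_width: 0.0157
grip_force: 45.0
```

Emit:
{"fn": "move_arm", "kwargs": {"increments": [[0, 0, 0, 0.03, 0, 0, 0], [0, 0, 0, 0, 0, 0, 0], [0, 0, 0, 0, 0, 0, 0], [0, 0, 0, 0, 0, 0, 0.1], [0, 0, 0, 0, 0, 0, 0.1], [0, 0, 0, 0, 0, 0, 0.1], [0, 0, 0, 0, 0, 0, 0.1], [0, 0, 0, 0, 0, 0, 0.1], [0, 0, 0, 0, 0, 0, 0.1], [0, 0, 0, 0, 0, 0, 0.1], [0, 0, 0, 0, 0, 0, 0.1], [0, 0, 0, 0, 0, 0, 0.1], [0, 0, 0, 0, 0, 0, 0]]}}

```text
time_s: 14.55
ee_pos: [0.5868, 0.1724, 0.0711]
eef_rot: [3.141, 0.001, 0.245]
force: [-0.7, -3.8, -3.0]
grip_width: 0.0156
grip_force: 45.0
```

```bash
python3 -c "
from h import *
s=ctrl.get_obs();print(s['moment'],s['force'],s['ee_pos'],s['qpos'][5])"
```

```text
[-1.03991949  0.51822846  0.03416938] [-0.67988303 -3.75499981 -3.01793215] [0.58680746 0.17240434 0.07107263] 1.552248293217976
```

Emit:
{"fn": "move_arm", "kwargs": {"increments": [[0, 0, 0, 0.02, 0, 0, 0.06], [0, 0, 0, 0, 0, 0, 0.06], [0, 0, 0, 0, 0, 0, 0.05], [0, 0, 0, 0, 0, 0, 0]]}}

```text
time_s: 14.95
ee_pos: [0.5871, 0.1724, 0.0709]
eef_rot: [3.141, -0.0, 0.078]
force: [-2.7, -5.8, 5.6]
grip_width: 0.0157
grip_force: 45.0
```

```bash
python3 -c "
from h import *
s=ctrl.get_obs();print(s['moment'],s['force'],s['ee_pos'],s['qpos'][5])"
```

```text
[-1.38346142  1.12180447  0.05516057] [-2.69629547 -5.82684936  5.55208927] [0.58706243 0.17242902 0.07092934] 1.7190635261222265
```

Emit:
{"fn": "move_arm", "kwargs": {"increments": [[0, 0, 0, 0, 0, 0, 0.05], [0, 0, 0, 0, 0, 0, 0.05], [0, 0, 0, 0, 0, 0, 0]]}}

```text
time_s: 15.25
ee_pos: [0.587, 0.1723, 0.0709]
eef_rot: [3.14, -0.0, -0.021]
force: [-4.2, -6.5, 5.0]
grip_width: 0.0158
grip_force: 45.3
```

```bash
python3 - <<'E'
from h import *
w,s=wrist();print(s['moment'],s['force'],s['ee_pos'],s['eef_rot'])
cv2.imwrite("pics/g.png",cv2.resize(w["color"][150:350,160:400],(720,600),interpolation=cv2.INTER_CUBIC))
E
```

```text
[-1.47115726  1.27496505  0.53028818] [-4.21263964 -6.50735481  4.95254983] [0.58699098 0.17234893 0.07090665] [ 3.14048784e+00 -3.87510505e-04 -2.09739423e-02]
```

View pics/g.png

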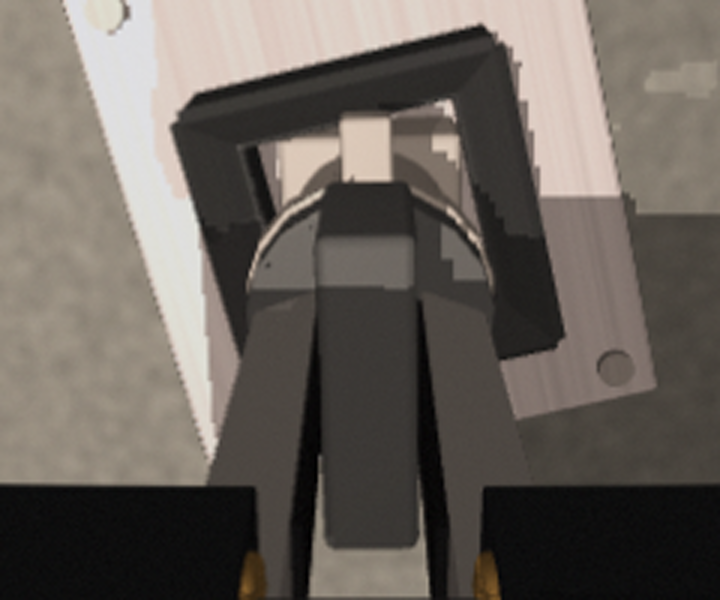

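The bar (365,300) lies in line with the ear (365,145) and the moment jumped to 0.53 N m, so the cap is at its stop. Release and rise.

Emit:
{"fn": "move_arm", "kwargs": {"increments": [[0, 0, 0, 0, 0, 0, -0.02], [0.6, 0, 0, -0.02, 0, 0, 0], [0.6, 0, 0, 0, 0, 0, 0], [0.6, 0, 0, 0, 0, 0, 0], [0.6, 0, 0, 0, 0, 0, 0], [0.6, 0, 0, 0, 0, 0, 0], [0.6, 0, 0, -0.3, 0, 0, 0], [0.6, 0, 0, -0.6, 0, 0, 0], [0.6, 0, 0, -0.6, 0, 0, 0], [0.6, 0, 0, -0.6, 0, 0, 0], [0.6, 0, 0, -0.6, 0, 0, 0], [0.6, 0, 0, 0, 0, 0, 0], [0.6, 0, 0, 0, 0, 0, 0]]}}

```text
time_s: 16.6
ee_pos: [0.587, 0.173, 0.2069]
eef_rot: [-3.141, -0.001, -0.003]
force: [-0.1, -0.2, -0.8]
grip_width: 0.0562
grip_force: 0.0
```

```bash
python3 - <<'E'
from h import *
b=ctrl.camera("side");w,s=wrist();print(s["grip_width"],s["ee_pos"])
cv2.imwrite("pics/k.png",np.hstack([cv2.resize(i,(400,400),interpolation=cv2.INTER_CUBIC) for i in(b["color"][100:220,210:330],w["color"][50:350,130:430])]))
E
```

```text
0.05677706200006678 [0.58664262 0.17289737 0.2057404 ]
```

View pics/k.png

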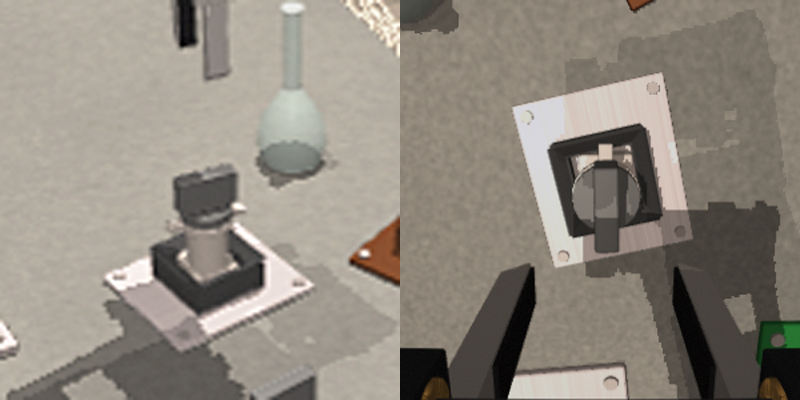

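The vessel stands upright in the well, bar at (606,205) in line with the ear (606,150), gripper clear.

```bash
python3 -c "
from station import ctrl
print(ctrl.hand_in())"
```

```text
the job is handed in; nothing more can be done
None
```

The vessel is standing upright in the well with its cap turned to the stop, wings in line with the ears; the gripper has let go and the job is handed in, at about 17 s of the 40 s, but no verdict came back.

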